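# Nudge a brass blank into the nest of a marking fixture and close its guide arm

## Task

Load the marking fixture by pushing with the fingertips only: swing the blue guide arm clear of the round nest, nudge the loose brass blank across the deck until it drops flat into the nest, then swing the arm back over the blank until it rests fully home against its stop pin, ready for the punch. The blank is slid, never lifted off the fixture, tipped up on edge or pushed off it, and the punch, the gauge block and the black clip beside the fixture stay where they are.

Things in the scene. Friction and masses are not known exactly. Their poses are not given: they have to be found in the camera images.
- fixture: Marking fixture, fixed on the table: dark steel sole 140 (x) x 262 (y) x 16 mm, on it a pale nest plate 140 x 230 x 8 mm; its flat top, the deck, is 24 mm above the table. Origin: centre of the underside. Own x: short side, away from the robot at yaw 0; y: long side, to its left; z up. Nest in the -y half; the blank starts on the +y half. No fence. Screw heads on the end flanges stay below the deck.
- nest (a point): Centre of the nest's flat floor, at (-14, -50, 16) mm in the fixture's frame. The nest is a round recess 61 mm in diameter and 8 mm deep in the deck, with a 22 mm relief hole in its floor that the seated blank covers.
- stop_pin (a point): Foot of the steel stop pin on the deck, at (-61, -35.5, 24) mm in the fixture's frame; 8 mm in diameter, 9.5 mm tall. The closed arm's side rests against it.
- blank: Loose solid brass disc, 58 mm in diameter, 10 mm thick, about 0.22 kg. Origin: centre of its underside, z up. Starts flat on the deck (origin 24 mm above the table), 60 to 130 mm from the nest's centre. Seated, its origin is 16 mm above the table and its top 2 mm above the deck. It tips into the nest only once its centre is within about 8 mm of the nest's centre.
- guide_arm (a joint): Angle (rad) of the blue swing arm about its upright pivot. 0: closed over the nest, against the stop pin, pointing along the fixture's -x. Grows anticlockwise seen from above to 1.6, off the fixture's -y end. Starts at 0 to 0.3; clear of the blank's way in beyond 0.85. Slight friction (0.06 N m), stays where left. Underside 4.5 mm above the deck: it passes over a seated blank, not an unseated one.
- pivot (a point): The arm's pivot axis at deck height, at (48, -50, 24) mm in the fixture's frame, inside a round boss 28 mm in diameter whose screw stands 23 mm above the deck.
- handle (a point): Middle of the black upright peg near the arm's free end, on the peg's axis, 105 mm from the pivot and 32.5 mm above the deck. Peg 15 mm in diameter, from 14.5 to 50.5 mm above the deck. The arm is 22 mm wide, its top 14.5 mm above the deck, and ends 11 mm beyond the peg. 62 mm from the pivot it has a round eye, 38 mm in diameter, with an open steel bush, top 20.5 mm above the deck.
- spare_punch: Dark steel punch, 16 mm in diameter, 53 mm tall, standing upright on the table beside the fixture's +y end, near its back. Origin: centre of its foot. To be left alone.
- gauge_block: Small steel gauge block 22 x 56 x 12 mm, lying on the table beside the fixture's +y end, near its front. Origin: centre of its underside. To be left alone.
- clip_1: Black moulded clip 46 x 67 x 28 mm, lying on the table off the fixture's +y end, beyond the punch and the gauge block. Origin: centre of its underside. To be left alone.
Things that resemble listed ones, but are neither listed nor needed, are in the scene too. There is more than one size of the blank; the job needs the smaller.

How it is judged:
By the outcome, as a careful person would: the job done as asked, in the order asked, and still so for the second after the job is handed in, with the robot touching nothing.
It also fails if it takes over 72 s, if anything falls off the work surface, if the arm or the gripper's body presses on something with over 40 N, if the wrist force passes 120 N, or if a joint passes its speed limit or range.

## Robot

A 7-joint arm with a two-finger parallel gripper is mounted at the origin on a cart in front of the work surface, level with it; the furniture and walls round the work are solid. World frame = base frame: x ahead of the robot, y to its left, z up, the work surface at z = 0. Lengths are in m, angles in rad, forces in N, time in s.
With the tool pointing down it reaches from about 0.4 to 0.85 m from the base axis. Payload 10.4 kg.
Tool frame: the origin (TCP) lies midway between the tips of the shut fingers; the grasp point (between the pads) lies manip.grip_depth behind it (manip.grip_depth is the distance from the TCP to the grasp point, in m); z points along the fingers, x is the direction in which the jaws open and shut, and the axes are right-handed (so a half turn about z gives the same grasp; the last joint's range is limited). The gripper opens to 85 mm and grips with 20 to 120 N. Pads are 22 mm wide; open, the fingers measure 114 mm over their backs; the gripper's body (76 mm by 85 mm) begins 54 mm behind the grasp point. The pads swing forward as they close: fully open they stand 13 mm farther back than shut.
Start: joints at [-1.142, 0.332, -0.065, 1.46, 0.022, 1.35, -0.088], TCP at [0.273, 0.562, 0.231] pointing down, gripper open.
Joint ranges: [-2.6, 2.6], [-0.5, 2.12], [-1.47, 1.34], [0.16, 2.42], [-1.27, 4.41], [0.06, 2.06], [-2.6, 2.6]. Speed limits (rad/s): [2.22, 2.22, 2.79, 2.79, 3.14, 3.14, 3.14].

## Interface

Orientations are given as a unit quaternion [x, y, z, w].
In Python, from workcell import manip gives the robot as it stands. The module is installed in compiled form; this text tells all that it offers.
- The arm moves only by the tool send_rows, never from a script. Its argument "steps" is a list of rows, each a list of 2 entries, a list of its own where there are three numbers: the shift along the tool's x, y, z in m, then the turn about the tool's z in rad. In form: [[[x, y, z], spin], ...]. A call has exactly 8 rows; each row is the pose to reach, as a shift and turn from the pose commanded when the call began, along the tool's axes at that moment; what a row does not reach only later rows make up. A row lasts 1/8 s, in which the tool goes at most 62.5 mm and 10.7 degrees, less where a joint would pass 70% of its speed; a pose out of reach is approached as far as the arm can. A call with a gripper value outside its range is refused whole. "hand" is the opening, from 0 (shut) to 1 (fully open), set as the call begins (left out, the last holds). The fingers move at their own pace and stop on an object; "force" is the grip in N (left out, the last holds). Time passes only in rows, so rows that repeat a pose let the fingers close, or fill a call up. It gives the time, the measured TCP pose, the force and the opening at its end, in the units of the state.
- manip.get_obs(): the state, without advancing time (a new reading comes with each control period).
- manip.camera(name): name is "scene" or "top" or "wrist"; returns (picture, depth): 400x640x3 uint8, red, green, blue; 400x640 float32, m along the optical axis (not along the pixel's ray), 0 where there is no reading.
- manip.camera_info(name): a dict with "intrinsics" (3x3 intrinsics, pixels), "pose" (4x4, takes a point from camera to world coordinates); the wrist camera has in their place "T_tool_cam" (4x4, takes a point from camera to tool coordinates, whose origin is the TCP and whose axes are the tool frame's). Camera axes: x right, y up, looking along -z (the intrinsics and any distortion apply to the point x, -y, -z); pixel columns grow to the right and rows downward; lengths in m; the calibration is good to about 2 mm. A picture is of the moment at which its call begins: read the wrist's pose just before it. camera_info takes no time and is no camera call.
- manip.hand_in(): hands the job in, once; it reports no verdict.
The state is a dict: "clock": time; "joint_pos": joint angles; "joint_velocities": joint speeds; "tau": joint torques, N m; "position": TCP position; "ee_rot": TCP orientation; "ft_force": force on the tool from outside, world axes, zero at the start; "torque": the same for the moment, N m; "grip_width": opening from 0.0 (shut) to 1.0 (fully open).
Only numpy, scipy, OpenCV 4.12 (cv2) and the standard library are available. Lean on these libraries where they do the work, as an engineer would, in place of code of your own. Each camera call takes 0.05 s, during which the arm holds its last target.

## Working session

There is one attempt and no reset: what is moved stays moved. The work goes in short steps, Python scripts to look and compute and a tool call to move; the robot and the scene stay as the last step left them, time stands still between calls to the robot, and variables do not carry over. Pictures are saved under pics/ and viewed, and the job is handed in when it is done.

Besides the shell and the picture viewer there is one more tool, called after ">>>" by a JSON object that holds its "name" and its "arguments". send_rows: Moves the arm, as the interface text tells. Its arguments: {"type":"object","properties":{"steps":{"type":"array"},"hand":{"type":"number"},"force":{"type":"number"}},"required":["steps"]}

```bash
mkdir -p pics; cat > h.py <<'E'
import numpy as np,cv2
from workcell import manip
def pix2w(info,u,v,d,T=None):
    K=np.array(info["intrinsics"]);T=np.array(info["pose"]) if T is None else T
    x=(u-K[0,2])/K[0,0]*d;y=(v-K[1,2])/K[1,1]*d
    return (T@np.array([x,-y,-d,1]))[:3]
def onplane(info,u,v,z,T=None):
    a=pix2w(info,u,v,0.0,T);b=pix2w(info,u,v,1.0,T);t=(z-a[2])/(b[2]-a[2]);return a+t*(b-a)
def w2pix(info,p,T=None):
    K=np.array(info["intrinsics"]);T=np.array(info["pose"]) if T is None else T
    c=np.linalg.inv(T)@np.append(p,1);return K[0,0]*c[0]/-c[2]+K[0,2],K[1,1]*-c[1]/-c[2]+K[1,2]
E
python3 - <<'E'
from h import *
o=manip.get_obs();print(o)
print(manip.grip_depth)
for n in("scene","top"):
    p,d=manip.camera(n);np.savez(n+"0.npz",p=p,d=d);cv2.imwrite(f"pics/{n}0.png",p[:,:,::-1]);i=manip.camera_info(n);print(i)
print(manip.camera_info("wrist"))
E
```

```text
{'clock': 0.0, 'joint_pos': array([-1.14156651,  0.33287644, -0.06475452,  1.46095592,  0.02164236,
        1.34992151, -0.08851516]), 'joint_velocities': array([-7.49062795e-04, -2.57005392e-05,  4.54545611e-05, -1.07204789e-04,
        1.76566849e-03,  2.65281491e-04,  5.29960074e-04]), 'tau': array([-6.88982072e-04, -6.25435567e+01,  4.89460677e-02, -3.91617537e+01,
        1.61970692e-02,  9.83175240e-03, -3.04065543e-05]), 'position': array([0.27270177, 0.5619355 , 0.23050627]), 'ee_rot': array([ 8.47511481e-01,  5.30776557e-01, -5.94365174e-04,  4.27028800e-04]), 'ft_force': array([ 0.02519071, -0.99897575, -0.33169693]), 'torque': array([ 0.03351866,  0.01067438, -0.02217031]), 'grip_width': 0.994995259050044}
0.0187
{'intrinsics': array([[440.77232968,   0.        , 318.61584129],
       [  0.        , 440.77232968, 200.51006492],
       [  0.        ,   0.        ,   1.        ]]), 'pose': array([[ 0.7659717 ,  0.28814074, -0.57468449,  0.02153381],
       [-0.64264826,  0.36689591, -0.67259989, -0.56829822],
       [ 0.01704596,  0.88451247,  0.46620503,  0.45896956],
     
[... 403 characters left out ...]
],
       [-1.77623864e-03,  4.99681090e-02,  9.98749234e-01,
         9.24433846e-01],
       [ 0.00000000e+00,  0.00000000e+00,  0.00000000e+00,
         1.00000000e+00]])}
{'intrinsics': array([[279.60096101,   0.        , 319.04814054],
       [  0.        , 279.60096101, 198.09058529],
       [  0.        ,   0.        ,   1.        ]]), 'T_tool_cam': array([[ 9.99999456e-01,  6.58923164e-04, -8.08460581e-04,
         7.63451759e-04],
       [ 3.99628053e-04, -9.58065461e-01, -2.86549145e-01,
        -7.29666882e-02],
       [-9.63372029e-04,  2.86548667e-01, -9.58065203e-01,
        -1.43110008e-01],
       [ 0.00000000e+00,  0.00000000e+00,  0.00000000e+00,
         1.00000000e+00]])}
```

View pics/scene0.png

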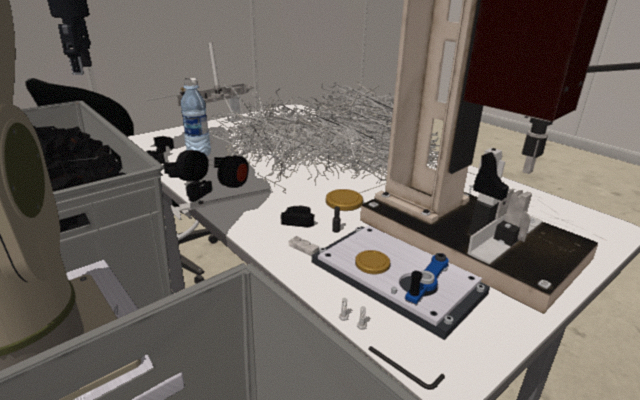

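View pics/top0.png

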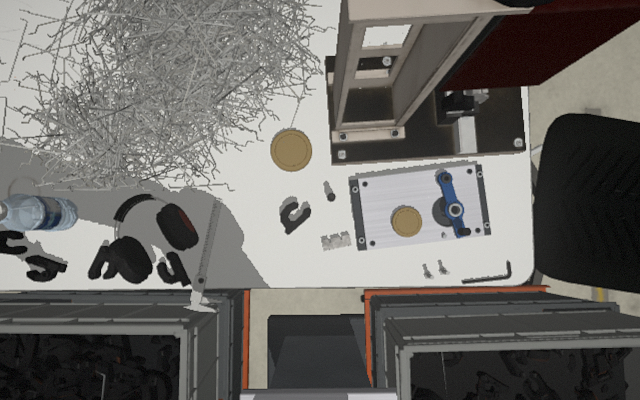

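The top view shows the fixture at (350–492, 162–250), the blue arm running from its pivot (446,177) to the handle (462,232), and a brass disc on the deck at (406,221). A second brass disc lies off the fixture at (291,150). I'll enlarge the crop and measure both.

```bash
python3 - <<'E'
from h import *
z=np.load("top0.npz");p,d=z['p'],z['d']
c=p[150:260,260:500];cv2.imwrite("pics/topc.png",cv2.resize(c,None,fx=3.3,fy=3.3,interpolation=cv2.INTER_CUBIC)[:,:,::-1])
i=manip.camera_info("top")
for u,v in[(291,150),(406,221),(380,190),(446,177),(456,210),(400,260),(362,181),(484,174)]:
    print(u,v,pix2w(i,u,v,d[v,u]).round(4))
hsv=cv2.cvtColor(p,cv2.COLOR_RGB2HSV)
m=cv2.inRange(hsv,(12,100,60),(30,255,255))
n,l,s,ce=cv2.connectedComponentsWithStats(m)
for k in range(1,n):
    if s[k,4]>200:
        dd=np.median(d[l==k]);cs,_=cv2.findContours((l==k).astype('uint8'),0,2);print(ce[k],s[k],cv2.fitEllipse(max(cs,key=len)),pix2w(i,*ce[k],dd),"mm/px",dd/463.6*1e3)
E
```

```text
291 150 [0.6266 0.0534 0.016 ]
406 221 [ 0.4843 -0.1672  0.0352]
380 190 [ 0.5451 -0.1198  0.0248]
446 177 [ 0.5673 -0.2432  0.0444]
456 210 [ 0.5052 -0.2698  0.0141]
400 260 [ 0.4072 -0.1612 -0.0037]
362 181 [ 0.5631 -0.0851  0.0239]
484 174 [ 0.5774 -0.3323 -0.0017]
[293.96206897 147.27241379] [274 130  38  41 290] ((292.3189697265625, 150.01846313476562), (33.113624572753906, 36.32960510253906), 155.95497131347656) [0.63253146 0.04768984 0.01265438] mm/px 1.9813287
```

View pics/topc.png

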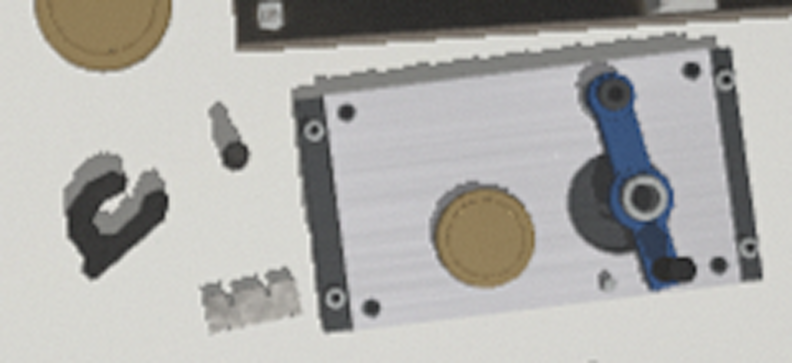

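The deck disc at (406,221) is about 100/3.3 ≈ 30 px × 1.92 mm ≈ 58 mm across, so it is the small blank. The one at (291,150) is clearly larger (about 42 px, 83 mm) and lies on the table, so it's the decoy. Next is the fixture pose, checked by reprojection.

```bash
cat > fit.py <<'E'
from h import *
i=manip.camera_info("top")
f=lambda u,v:(260+(u+.5)/3.3-.5,150+(v+.5)/3.3-.5)
P=[onplane(i,*f(*q),.024) for q in[(346,112),(372,307),(719,265),(691,70)]]
P=np.array(P);print(P.round(4)*1e3)
c=P.mean(0)
yv=(P[0]-P[3]+P[1]-P[2]);xv=(P[0]-P[1]+P[3]-P[2])
print(c,np.linalg.norm(yv)/2,np.linalg.norm(xv)/2,np.arctan2(-yv[0],yv[1]),np.arctan2(xv[1],xv[0]))
# flange screws z~.016
Q=np.array([onplane(i,*f(*q),.018) for q in[(314,130),(336,298),(750,247),(726,79)]]);print(Q.mean(0),[np.arctan2(-(a)[0],a[1]) for a in (Q[0]-Q[3],Q[1]-Q[2])])
yaw=np.arctan2(-yv[0],yv[1])
def F(p):
    R=np.array([[np.cos(yaw),-np.sin(yaw)],[np.sin(yaw),np.cos(yaw)]]);return np.append(c[:2]+R@np.array(p[:2])/1e3,p[2]/1e3)
for n,p in dict(nest=(-14,-50,16),pin=(-61,-35.5,33.5),pivot=(48,-50,47)).items():
    w=F(p);u,v=w2pix(i,w);print(n,w.round(4),((u-260)*3.3,(v-150)*3.3))
print("blank",onplane(i,*f(485,238),.034))
print("pegtop",onplane(i,*f(662,270),.0745), onplane(i,*f(686,268),.0745))
print("bush",onplane(i,*f(643,198),.0445))
for q in [(235,156),(105,0)]:print(onplane(i,*f(*q),.0))
E
python3 fit.py
```

```text
[[ 558.   -89.9   24. ]
 [ 443.1 -103.5   24. ]
 [ 465.8 -307.6   24. ]
 [ 581.  -294.1   24. ]]
[ 0.51196103 -0.19875958  0.024     ] 0.20542891468267757 0.1158507681012214 0.11151704779550636 0.11730109034925726
[ 0.51216085 -0.19981856  0.018     ] [np.float64(0.1141171195385358), np.float64(0.11304611144288562)]
nest [ 0.5036 -0.25    0.016 ] (np.float64(614.5403143178386), np.float64(200.84703840348166))
pin [ 0.4553 -0.2408  0.0335] (np.float64(608.9308684565877), np.float64(283.1546654006777))
pivot [ 0.5652 -0.2431  0.047 ] (np.float64(614.8892128957295), np.float64(92.15425993846246))
blank [ 0.48282359 -0.16862295  0.034     ]
pegtop [ 0.46387189 -0.25867289  0.0745    ] [ 0.46485623 -0.27199493  0.0745    ]
bush [ 0.50488842 -0.25790662  0.0445    ]
[ 0.53409041 -0.02471497  0.        ]
[0.62994379 0.05338512 0.        ]
```

The fit holds up. Pin, pivot and nest all reproject onto their features, which puts the fixture at (0.512, -0.199) with yaw 0.113 and the arm at about 0.13 rad. I'll start the approach with the fingers shut, turning tool x onto the fixture's +x.

>>> {"name": "send_rows", "arguments": {"steps": [[[-0.035,0.0457,0],0.125],[[-0.07,0.0915,0],0.25],[[-0.105,0.137,0],0.376],[[-0.14,0.183,0],0.502],[[-0.175,0.2287,0],0.628],[[-0.21,0.2745,0],0.754],[[-0.245,0.32,0],0.88],[[-0.28,0.366,0],1.005]], "hand": 0, "force": 40}}

```text
clock: 1.1
position: [0.4803, 0.1489, 0.2312]
ee_rot: [0.998, 0.055, -0.0, -0.0]
ft_force: [0.7, 0.6, -0.1]
grip_width: 0.003
```

```bash
cat > st.py <<'E'
from h import *
from scipy.spatial.transform import Rotation as Ro
O=np.array([.512,-.199]);YAW=.113
RF=np.array([[np.cos(YAW),-np.sin(YAW)],[np.sin(YAW),np.cos(YAW)]])
def w2f(p):return RF.T@(np.array(p)[:2]-O)*1e3
def f2w(p):return O+RF@np.array(p)/1e3
def state():
    o=manip.get_obs();R=Ro.from_quat(o['ee_rot']).as_matrix();a=np.arctan2(R[1,0],R[0,0])-YAW
    print("t%.2f"%o['clock'],"fix",w2f(o['position']).round(1),"z%.1f"%(o['position'][2]*1e3),"toolx-fixX %.3f"%a,"F",o['ft_force'].round(1),"g%.2f"%o['grip_width'],"q",o['joint_pos'].round(2));return o,R
def togo(f,z):
    o,R=state();d=np.append(f2w(f),z/1e3)-o['position'];print("tool shift mm",(R.T@d*1e3).round(1))
E
python3 -c "
from st import *
togo((-56,-36),231)"
```

```text
t1.10 fix [  7.7 349.2] z231.2 toolx-fixX -0.003 F [ 0.7  0.6 -0.1] g0.00 q [-0.7   0.05  0.33  1.79 -0.02  1.3  -0.26]
tool shift mm [-6.260e+01  3.854e+02  1.000e-01]
```

>>> {"name": "send_rows", "arguments": {"steps": [[[-0.009,0.055,0],0],[[-0.018,0.11,0],0],[[-0.027,0.165,0],0],[[-0.036,0.22,0],0],[[-0.045,0.275,0],0],[[-0.054,0.33,0],0],[[-0.0625,0.385,0],0],[[-0.0625,0.385,0],0]]}}

```text
clock: 2.1
position: [0.46, -0.2435, 0.2312]
ee_rot: [0.999, 0.053, -0.0, 0.001]
ft_force: [0.2, 0.3, -0.3]
grip_width: -0.002
```

```bash
python3 - <<'E'
from st import *
o,R=state();p,d=manip.camera("wrist");cv2.imwrite("pics/w1.png",p[:,:,::-1])
T=np.eye(4);T[:3,:3]=R;T[:3,3]=o['position'];T=T@manip.camera_info("wrist")["T_tool_cam"];np.savez("w1.npz",p=p,d=d,T=T)
i=manip.camera_info("wrist")
for n,f,z in [("pivot",(48,-50),.047),("pin",(-61,-35.5),.0335),("nest",(-14,-50),.016),("blank",(-25.6,33.3),.034)]:
    print(n,w2pix(i,np.append(f2w(f),z),T))
E
```

```text
t2.10 fix [-56.7 -38.3] z231.2 toolx-fixX -0.006 F [ 0.2  0.3 -0.3] g-0.00 q [-0.29  0.1   0.74  1.77 -0.07  1.3   0.58]
pivot (np.float64(405.48965602116397), np.float64(187.5286427776142))
pin (np.float64(315.2789791167188), np.float64(174.0215628791284))
nest (np.float64(351.3186118544868), np.float64(181.90555857239568))
blank (np.float64(344.98153888296696), np.float64(116.01074755841272))
```

View pics/w1.png

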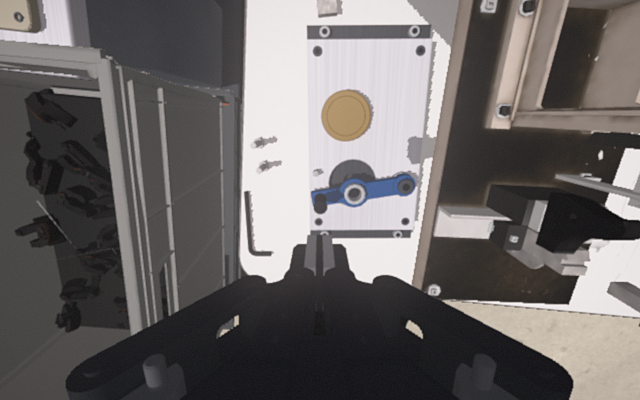

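The wrist view agrees with the model: pivot at (405,186), pin at (317,173) and blank at (346,116), all within 2 px. Next I go down beside the peg on its +y side.

>>> {"name": "send_rows", "arguments": {"steps": [[[0,-0.003,0.04],0],[[0,-0.003,0.08],0],[[0,-0.003,0.12],0],[[0,-0.003,0.15],0],[[0,-0.003,0.17],0],[[0,-0.003,0.18],0],[[0,-0.003,0.183],0],[[0,-0.003,0.183],0]]}}

```text
clock: 3.15
position: [0.4617, -0.2358, 0.0488]
ee_rot: [0.998, 0.057, 0.0, -0.0]
ft_force: [0.5, 0.2, -0.1]
grip_width: 0.0
```

```bash
python3 - <<'E'
from st import *
o,R=state();p,d=manip.camera("wrist");cv2.imwrite("pics/w2.png",p[:,:,::-1])
# arc plan: tool rigid with arm, start theta0 tool offset behind
pos=w2f(o['position'])
piv=np.array([48,-50.])
def tcp(th,back): 
    return piv+105*np.array([-np.cos(th),-np.sin(th)])-back*np.array([np.sin(th),-np.cos(th)])
for th in np.arange(.128,1.4,.12):
    f=tcp(th,19); w=np.append(f2w(f),o['position'][2]); print("%.2f"%th,f.round(1),(R.T@(w-o['position'])*1e3).round(1),"spin",round(-(th),3))
E
```

```text
t3.15 fix [-54.2 -30.9] z48.8 toolx-fixX 0.001 F [ 0.5  0.2 -0.1] g0.00 q [-0.21  0.34  0.68  1.97 -0.27  0.93  0.72]
0.13 [-58.6 -44.6] [-4.4 13.6 -0. ] spin -0.128
0.25 [-58.5 -57.4] [-4.3 26.4 -0. ] spin -0.248
0.37 [-56.8 -70. ] [-2.7 39.1 -0. ] spin -0.368
0.49 [-53.7 -82.4] [ 0.4 51.5 -0. ] spin -0.488
0.61 [-49.  -94.4] [ 5.  63.5  0. ] spin -0.608
0.73 [ -43.  -105.7] [11.  74.8  0. ] spin -0.728
0.85 [ -35.7 -116.2] [18.3 85.3  0. ] spin -0.848
0.97 [ -27.2 -125.7] [26.8 94.8  0. ] spin -0.968
1.09 [ -17.6 -134.2] [ 36.4 103.3   0. ] spin -1.088
1.21 [  -7.  -141.4] [ 47.  110.6   0. ] spin -1.208
1.33 [   4.3 -147.4] [ 58.3 116.5   0. ] spin -1.328
```

View pics/w2.png

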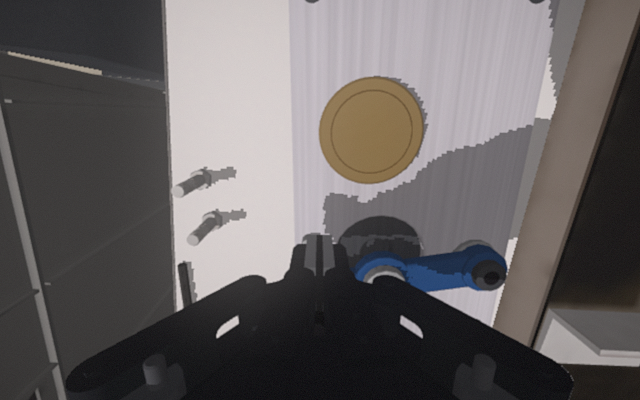

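>>> {"name": "send_rows", "arguments": {"steps": [[[-0.002,0.008,0],-0.06],[[-0.004,0.016,0],-0.13],[[-0.004,0.026,0],-0.25],[[-0.003,0.039,0],-0.37],[[0.0,0.0515,0],-0.49],[[0.005,0.0635,0],-0.61],[[0.011,0.075,0],-0.73],[[0.018,0.085,0],-0.85]]}}

```text
clock: 4.2
position: [0.4891, -0.3189, 0.0489]
ee_rot: [0.885, 0.465, 0.0, 0.0]
ft_force: [-0.2, 0.6, -0.3]
grip_width: -0.0
```

```bash
python3 - <<'E'
from st import *
o,R=state()
p,d=manip.camera("top");cv2.imwrite("pics/t2.png",cv2.resize(p[140:270,330:520],None,fx=4,fy=4)[:,:,::-1])
piv=np.array([48,-50.])
for th in np.arange(.9,1.4,.05):
    f=piv+105*np.array([-np.cos(th),-np.sin(th)])-19*np.array([np.sin(th),-np.cos(th)]); w=np.append(f2w(f),o['position'][2]); print("%.2f"%th,f.round(1),(R.T@(w-o['position'])*1e3).round(1),"spin",round(-(th-.85),3))
E
```

```text
t4.20 fix [ -36.2 -116.6] z48.9 toolx-fixX 0.855 F [-0.2  0.6 -0.3] g-0.00 q [ 0.09  0.45  0.51  1.79 -0.26  0.97  1.67]
0.90 [ -32.2 -120.4] [-0.2  5.6  0. ] spin -0.05
0.95 [ -28.5 -124.4] [-0.8 10.9  0. ] spin -0.1
1.00 [ -24.7 -128.1] [-1.1 16.2  0. ] spin -0.15
1.05 [ -20.7 -131.6] [-1.2 21.6  0. ] spin -0.2
1.10 [ -16.6 -135. ] [-1.  26.9  0. ] spin -0.25
1.15 [ -12.2 -138.1] [-0.5 32.2  0. ] spin -0.3
1.20 [  -7.8 -141. ] [ 0.3 37.5  0. ] spin -0.35
1.25 [  -3.1 -143.7] [ 1.3 42.7  0. ] spin -0.4
1.30 [   1.6 -146.1] [ 2.6 47.9  0. ] spin -0.45
1.35 [   6.5 -148.3] [ 4.1 53.   0. ] spin -0.5
```

View pics/t2.png

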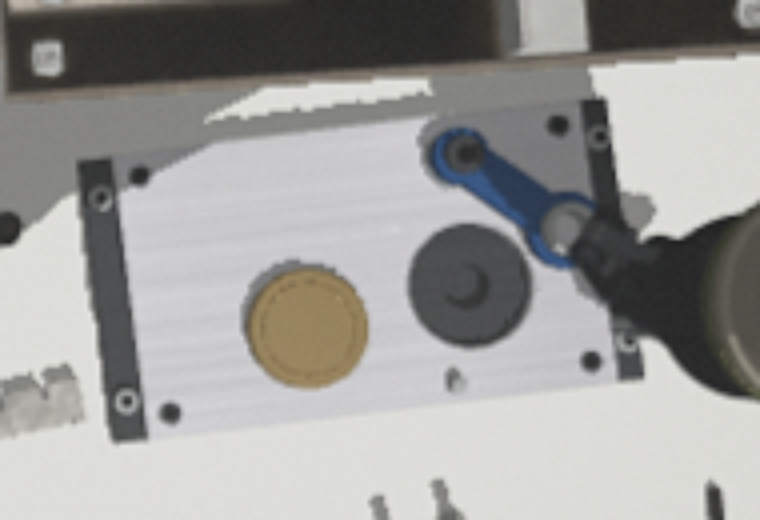

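The arm has swung to about 0.9 rad, and the nest at (470,285) is open in this crop. I'll push it on to about 1.2 and back off.

>>> {"name": "send_rows", "arguments": {"steps": [[[-0.0,0.008,0],-0.07],[[-0.001,0.016,0],-0.15],[[-0.001,0.0245,0],-0.225],[[-0.0005,0.032,0],-0.3],[[0.0,0.0375,0],-0.35],[[0.0,0.0375,0],-0.35],[[0,0.02,0],-0.35],[[0,0.005,-0.03],-0.35]]}}

```text
clock: 5.25
position: [0.4911, -0.32, 0.0769]
ee_rot: [0.793, 0.61, -0.001, -0.002]
ft_force: [-0.3, 0.3, 0.7]
grip_width: -0.001
```

```bash
python3 - <<'E'
from st import *
# approach pose for blank push: behind blank along nest->blank line
b=np.array([-25.6,33.3]);n=np.array([-14,-50.]);u=(n-b)/np.linalg.norm(n-b);print("dir",u,np.arctan2(u[0],-u[1]))
togo(b-u*60,100)
E
```

```text
dir [ 0.13792479 -0.9904427 ] 0.1383658770834939
t5.25 fix [ -34.4 -117.8] z76.9 toolx-fixX 1.199 F [-0.3  0.3  0.7] g-0.00 q [ 0.13  0.41  0.45  1.76 -0.2   1.03  1.97]
tool shift mm [196.4 -76.1 -22.7]
```

>>> {"name": "send_rows", "arguments": {"steps": [[[0.005,-0.003,-0.05],0.13],[[0.03,-0.012,-0.06],0.265],[[0.065,-0.025,-0.06],0.4],[[0.1,-0.039,-0.06],0.53],[[0.135,-0.052,-0.06],0.665],[[0.165,-0.064,-0.06],0.8],[[0.185,-0.072,-0.06],0.93],[[0.1965,-0.076,-0.06],1.06]], "hand": 0.4}}

```text
clock: 6.25
position: [0.469, -0.1105, 0.1386]
ee_rot: [0.992, 0.124, 0.0, -0.0]
ft_force: [-0.5, -0.3, 0.7]
grip_width: 0.399
```

```bash
python3 - <<'E'
from st import *
o,R=state();p,d=manip.camera("wrist");cv2.imwrite("pics/w3.png",p[:,:,::-1])
i=manip.camera_info("wrist");T=np.eye(4);T[:3,:3]=R;T[:3,3]=o['position'];T=T@i["T_tool_cam"];np.savez("w3.npz",p=p,d=d,T=T)
for n,f,z in [("nest",(-14,-50),.016),("nestrim",(-14,-50),.024),("blank",(-25.6,33.3),.034)]: print(n,w2pix(i,np.append(f2w(f),z),T))
p,d=manip.camera("top");cv2.imwrite("pics/t3.png",cv2.resize(p[130:270,320:520],None,fx=4,fy=4)[:,:,::-1])
E
```

```text
t6.25 fix [-32.7  92.8] z138.6 toolx-fixX 0.136 F [-0.5 -0.3  0.7] g0.40 q [-0.32  0.09  0.48  1.97 -0.05  1.09  0.43]
nest (np.float64(317.8276954372036), np.float64(315.2370638402148))
nestrim (np.float64(317.8093728580151), np.float64(320.20708128464105))
blank (np.float64(317.3977892196429), np.float64(256.15930452290377))
```

View pics/w3.png

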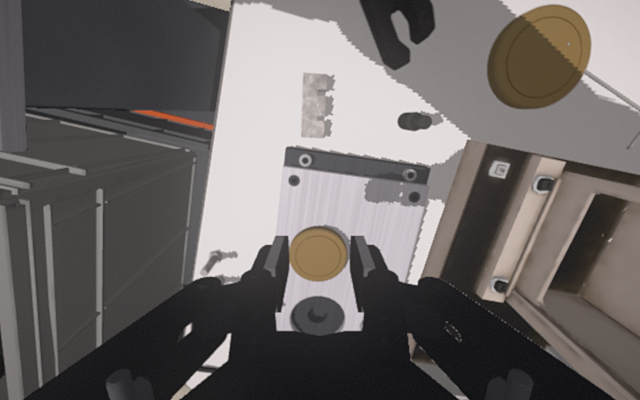

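View pics/t3.png

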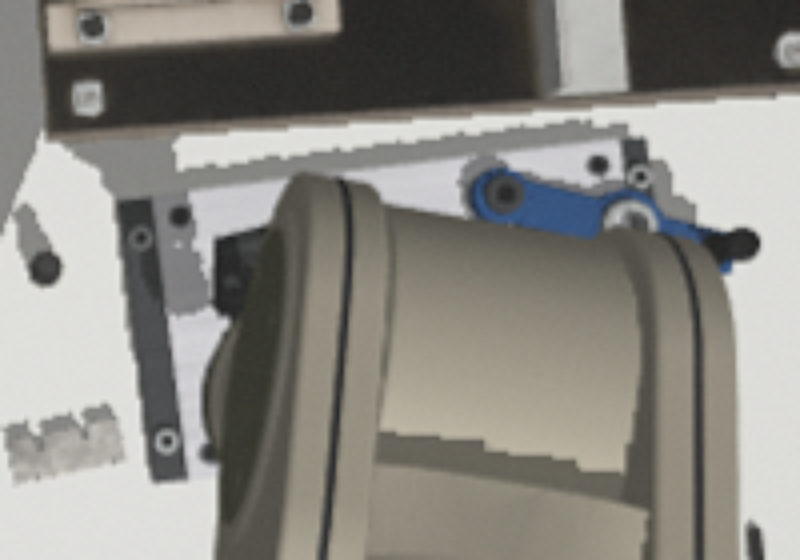

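```bash
python3 - <<'E'
from st import *
z=np.load("w3.npz");d=z['d'];i=manip.camera_info("wrist");K=i['intrinsics'];M=i['T_tool_cam']
v,u=np.mgrid[0:400,0:640];P=np.stack([(u-K[0,2])/K[0,0]*d,-(v-K[1,2])/K[1,1]*d,-d,np.ones_like(d)],-1)@M.T
m=(d>0)&(P[...,2]<.03)&(P[...,2]>-.03)&(abs(P[...,0])<.06)&(abs(P[...,1])<.03)
Q=P[m];
for s in(-1,1):
    q=Q[Q[:,0]*s>0]*1e3;print(q[:,:3].min(0).round(1),q[:,:3].max(0).round(1),len(q)); print(q[np.argsort(-q[:,2])[:5],:3].round(1))
E
```

```text
[-30.  -12.4 -30. ] [-16.1  10.8  -1.3] 830
[[-16.3  -0.3  -1.3]
 [-16.3  -0.9  -1.3]
 [-16.4   1.5  -1.4]
 [-16.3   0.2  -1.6]
 [-16.3   1.9  -1.8]]
[ 17.5 -12.3 -30. ] [31.7 10.7 -0.8] 821
[[17.9  0.  -0.8]
 [17.9  1.1 -1.2]
 [17.8 -1.  -1.5]
 [17.9  3.1 -2.1]
 [17.8 -0.  -2.1]]
```

>>> {"name": "send_rows", "arguments": {"steps": [[[0,0,0.03],0],[[0,0,0.06],0],[[0,0,0.085],0],[[0,0,0.1],0],[[0,0,0.108],0],[[0,0,0.111],0],[[0,0,0.111],0],[[0,0,0.111],0]]}}

```text
clock: 7.35
position: [0.4698, -0.1119, 0.0278]
ee_rot: [0.992, 0.127, 0.001, -0.0]
ft_force: [0.3, 0.1, -0.0]
grip_width: 0.4
```

```bash
python3 - <<'E'
from st import *
state();togo((-25.6-.138*34.5,33.3+.99*34.5),27); togo((-14-.138*34.5,-50+.99*34.5),27)
p,d=manip.camera("scene");cv2.imwrite("pics/s3.png",cv2.resize(p[200:350,290:510],None,fx=3.6,fy=3.6)[:,:,::-1])
E
```

```text
t7.35 fix [-32.2  91.3] z27.8 toolx-fixX 0.141 F [ 0.3  0.1 -0. ] g0.40 q [-0.28  0.26  0.46  2.06 -0.16  0.85  0.53]
t7.35 fix [-32.2  91.3] z27.8 toolx-fixX 0.141 F [ 0.3  0.1 -0. ] g0.40 q [-0.28  0.26  0.46  2.06 -0.16  0.85  0.53]
tool shift mm [-1.6 23.8  0.8]
t7.35 fix [-32.2  91.3] z27.8 toolx-fixX 0.141 F [ 0.3  0.1 -0. ] g0.40 q [-0.28  0.26  0.46  2.06 -0.16  0.85  0.53]
tool shift mm [ -1.8 107.9   0.9]
```

View pics/s3.png

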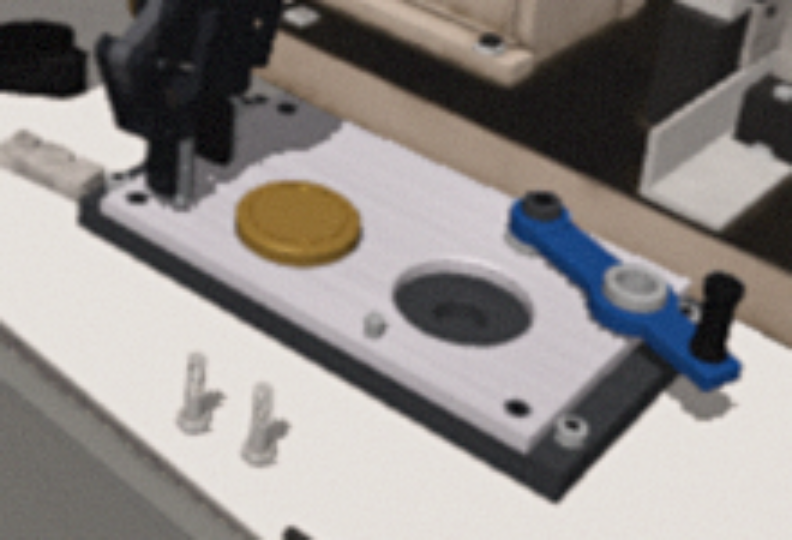

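The fingertips sit just above the deck behind the blank, and the way into the nest is clear. I push to about 20 mm short of the nest, then look.

>>> {"name": "send_rows", "arguments": {"steps": [[[-0.001,0.012,0.0005],0],[[-0.0015,0.022,0.0005],0],[[-0.0017,0.032,0.0005],0],[[-0.0017,0.043,0.0005],0],[[-0.0017,0.055,0.0005],0],[[-0.0017,0.067,0.0005],0],[[-0.0017,0.078,0.0005],0],[[-0.0017,0.086,0.0005],0]]}}

```text
clock: 8.4
position: [0.4894, -0.1963, 0.0268]
ee_rot: [0.992, 0.127, -0.0, 0.0]
ft_force: [-0.0, 1.5, 0.5]
grip_width: 0.4
```

```bash
python3 - <<'E'
from st import *
togo((-14-.138*34.5,-50+.99*34.5),27)
o,R=state();p,d=manip.camera("wrist");cv2.imwrite("pics/w4.png",cv2.resize(p[150:350,200:440],None,fx=3,fy=3)[:,:,::-1])
p,d=manip.camera("scene");cv2.imwrite("pics/s4.png",cv2.resize(p[200:350,290:510],None,fx=3.6,fy=3.6)[:,:,::-1]);np.savez("s4.npz",p=p,d=d)
E
```

```text
t8.40 fix [-22.1   5.2] z26.8 toolx-fixX 0.141 F [-0.   1.5  0.5] g0.40 q [-0.13  0.36  0.49  1.95 -0.22  0.88  0.73]
tool shift mm [ 0.4 21.3 -0.2]
t8.40 fix [-22.1   5.2] z26.8 toolx-fixX 0.141 F [-0.   1.5  0.5] g0.40 q [-0.13  0.36  0.49  1.95 -0.22  0.88  0.73]
```

View pics/s4.png

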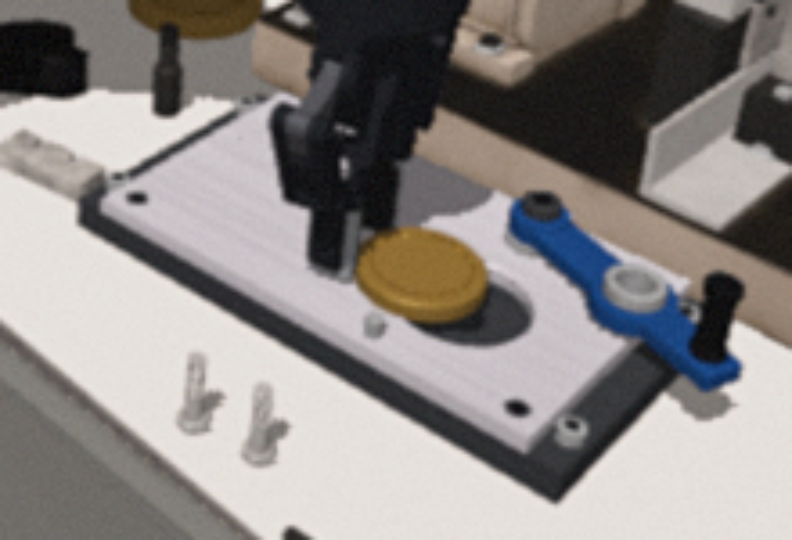

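View pics/w4.png

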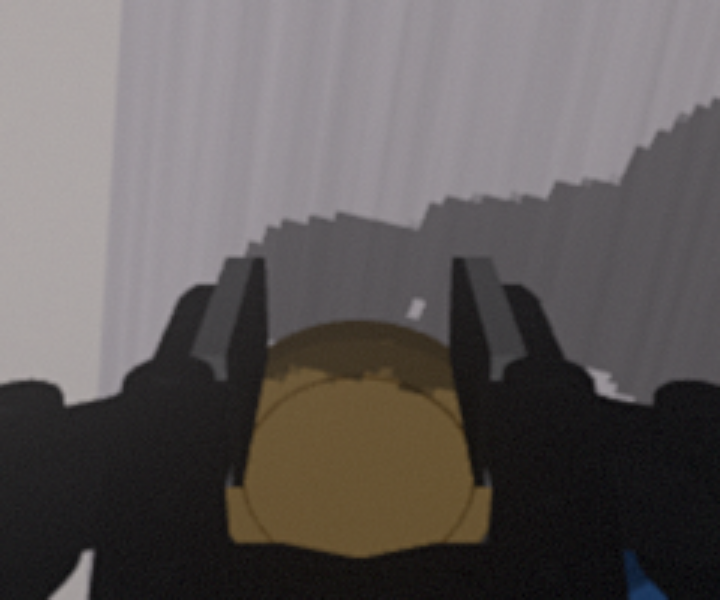

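The blank sits squarely in the V between the two fingertips with its leading edge over the nest. I push the remaining 21 mm slowly, then back off.

```bash
python3 - <<'E'
from st import *
o,R=state();i=manip.camera_info("wrist");T=np.eye(4);T[:3,:3]=R;T[:3,3]=o['position'];T=T@i["T_tool_cam"]
w=onplane(i,319.7,257,.034,T);f=w2f(w);print(f, f+29*np.array([.138,-.99]))
E
```

```text
t8.50 fix [-22.2   4.8] z26.8 toolx-fixX 0.140 F [-0.9 -0.3 -0.4] g0.40 q [-0.13  0.36  0.49  1.95 -0.22  0.88  0.73]
[-21.32198946   4.65307454] [-17.31998946 -24.05692546]
```

>>> {"name": "send_rows", "arguments": {"steps": [[[0,0.004,0],0],[[0,0.008,0],0],[[0,0.012,0],0],[[0,0.015,0],0],[[0,0.0175,0],0],[[0,0.0195,0],0],[[0,0.021,0],0],[[0,0.021,0],0]]}}

```text
clock: 9.5
position: [0.4946, -0.216, 0.0268]
ee_rot: [0.992, 0.127, 0.0, 0.0]
ft_force: [-0.4, 0.2, 0.5]
grip_width: 0.402
```

```bash
python3 - <<'E'
from st import *
togo((-14-.138*34.5,-50+.99*34.5),27)
p,d=manip.camera("wrist");cv2.imwrite("pics/w5.png",cv2.resize(p[150:350,200:440],None,fx=3,fy=3)[:,:,::-1])
p,d=manip.camera("scene");cv2.imwrite("pics/s5.png",cv2.resize(p[200:350,290:510],None,fx=3.6,fy=3.6)[:,:,::-1])
E
```

```text
t9.50 fix [-19.2 -14.9] z26.8 toolx-fixX 0.141 F [-0.4  0.2  0.5] g0.40 q [-0.09  0.39  0.49  1.92 -0.23  0.89  0.77]
tool shift mm [ 0.3  1.  -0.2]
```

View pics/s5.png

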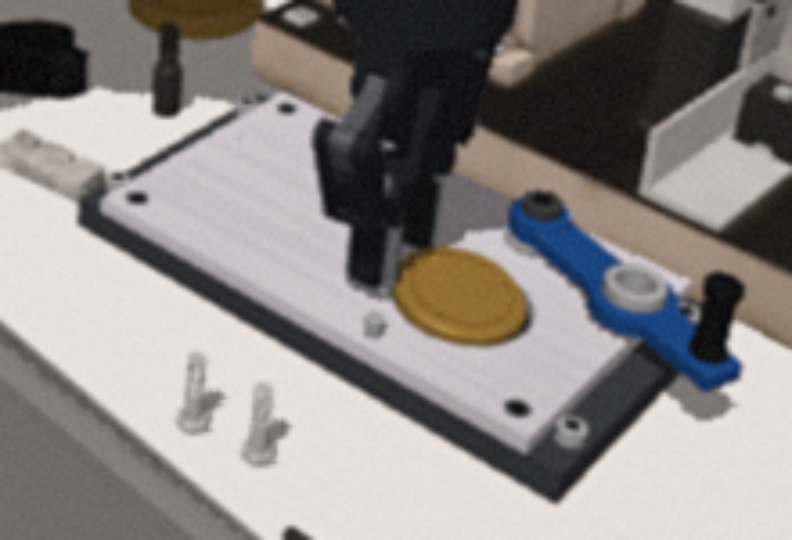

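View pics/w5.png

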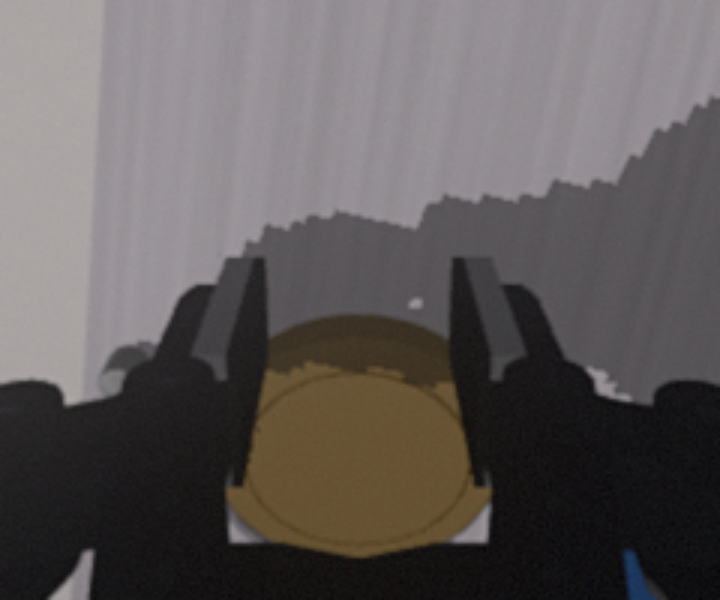

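The blank looks to have entered with its leading edge down. I'll measure its tilt from the depth images.

```bash
cat > tilt.py <<'E'
from st import *
import sys
def cloud(name,d):
    i=manip.camera_info(name);K=i['intrinsics']
    if name=="wrist":
        o=manip.get_obs();T=np.eye(4);T[:3,:3]=Ro.from_quat(o['ee_rot']).as_matrix();T[:3,3]=o['position'];T=T@i["T_tool_cam"]
    else:T=i['pose']
    v,u=np.mgrid[0:400,0:640];return np.stack([(u-K[0,2])/K[0,0]*d,-(v-K[1,2])/K[1,1]*d,-d,np.ones_like(d)],-1)@T.T
for n in sys.argv[1:]:
    p,d=manip.camera(n);P=cloud(n,d);hsv=cv2.cvtColor(p,cv2.COLOR_RGB2HSV);m=cv2.inRange(hsv,(10,110,30),(30,255,255))>0
    F=(P[...,:2]-O)@RF*1e3;z=P[...,2]*1e3
    m&=(abs(F[...,0]+14)<45)&(abs(F[...,1]+40)<50)&(z<45)&(z>10)
    m=cv2.erode(m.astype('uint8'),np.ones((3,3)))>0
    A=np.c_[F[m]-[-14,-50],np.ones(m.sum())];b=z[m]
    s=None;k=np.ones(len(b),bool)
    for _ in range(4):
        s=np.linalg.lstsq(A[k],b[k],rcond=None)[0];r=b-A@s;k=abs(r)<2.5*max(.5,np.std(r[k]))
    print(n,"n",m.sum(),"z@nest %.1f slopes x %.3f y %.3f"%(s[2],s[0],s[1]),"centroid",F[m].mean(0).round(1),"x",F[m][:,0].min().round(1),F[m][:,0].max().round(1),"y",F[m][:,1].min().round(1),F[m][:,1].max().round(1))
E
python3 tilt.py wrist scene
```

```text
wrist n 3800 z@nest 29.8 slopes x -0.007 y 0.132 centroid [-14.1 -47.3] x -37.9 12.6 y -72.7 -22.2
scene n 603 z@nest 29.1 slopes x -0.003 y 0.133 centroid [-20.3 -50.5] x -46.2 7.3 y -76.9 -23.6
```

The blank is tilted 0.13 rad, with its front edge on the nest floor and its rear edge still on the rim. It needs a couple of millimetres more.

>>> {"name": "send_rows", "arguments": {"steps": [[[0,0.0005,0],0],[[0,0.001,0],0],[[0,0.0015,0],0],[[0,0.002,0],0],[[0,0.0025,0],0],[[0,0.003,0],0],[[0,0.003,0],0],[[0,0.003,0],0]]}}

```text
clock: 10.7
position: [0.4953, -0.2188, 0.0268]
ee_rot: [0.992, 0.127, -0.0, -0.0]
ft_force: [0.3, -0.4, 0.2]
grip_width: 0.403
```

```bash
python3 -c "
from st import *
state()"; python3 tilt.py wrist
```

```text
t10.70 fix [-18.8 -17.8] z26.8 toolx-fixX 0.141 F [ 0.3 -0.4  0.2] g0.40 q [-0.09  0.39  0.49  1.91 -0.23  0.89  0.77]
wrist n 3966 z@nest 26.8 slopes x 0.000 y 0.006 centroid [-13.8 -50.1] x -35.9 10.8 y -75.3 -25.8
```

The blank is now flat (slope 0.006, top about 26–27 mm) and centred at (-13.8, -50.1). I back off and check the press clearance around the open handle.

>>> {"name": "send_rows", "arguments": {"steps": [[[0,-0.008,0],0],[[0,-0.016,0],0],[[0,-0.02,-0.02],0],[[0,-0.03,-0.05],0],[[0,-0.05,-0.09],0],[[0,-0.09,-0.12],0],[[0,-0.14,-0.12],0],[[0,-0.18,-0.12],0]], "hand": 0}}

```text
clock: 11.75
position: [0.4494, -0.0422, 0.1472]
ee_rot: [0.992, 0.127, 0.001, -0.0]
ft_force: [-0.5, 0.9, -0.1]
grip_width: 0.0
```

```bash
python3 tilt.py top scene; python3 - <<'E'
from st import *
o,R=state()
p,d=manip.camera("top");cv2.imwrite("pics/t6.png",cv2.resize(p[130:270,320:520],None,fx=4,fy=4)[:,:,::-1])
import tilt
z0=np.load("top0.npz")['d'];P=tilt.cloud("top",z0)[...,:3]
for x0 in np.arange(.56,.78,.02):
    print("%.2f"%x0,[ "%.3f"%(P[(abs(P[...,0]-x0)<.01)&(abs(P[...,1]-y)<.02)&(z0>0)][:,2].max(initial=-1)) for y in(-.2,-.24,-.28,-.32,-.36,-.4,-.44,-.48)])
E
```

```text
t11.80 fix [-45.  167.5] z146.8 toolx-fixX 0.147 F [ 0.6  4.1 -0.7] g-0.00 q [-0.41  0.    0.4   2.03 -0.    1.11  0.25]
0.56 ['0.027', '0.049', '0.027', '0.025', '0.002', '0.003', '0.001', '-1.000']
0.58 ['0.026', '0.048', '0.026', '0.025', '0.002', '0.003', '0.002', '-1.000']
0.60 ['0.041', '0.042', '0.026', '0.023', '0.003', '0.002', '0.001', '-1.000']
0.62 ['0.043', '0.043', '0.075', '0.045', '0.043', '0.043', '0.001', '-1.000']
0.64 ['0.042', '0.072', '0.075', '0.044', '0.044', '0.044', '0.001', '-1.000']
0.66 ['0.567', '0.516', '0.516', '0.043', '0.042', '0.041', '0.000', '-1.000']
0.68 ['0.517', '0.518', '0.517', '0.501', '0.042', '0.041', '0.001', '-1.000']
0.70 ['0.187', '0.191', '0.145', '0.101', '0.043', '0.043', '0.001', '-1.000']
0.72 ['0.042', '0.120', '0.131', '0.042', '0.042', '0.043', '0.001', '-1.000']
0.74 ['0.039', '0.071', '-1.000', '0.043', '0.043', '0.042', '0.002', '-1.000']
0.76 ['-1.000', '-1.000', '-1.000', '-1.000', '-1.000', '0.001', '0.001', '-1.000']
  ret = _var(a, axis=axis, dtype=dtype, out=out, ddof=ddof,
  arrmean = um.true_divide(arrmean, div, out=arrmean,
  ret = ret.dtype.type(ret / rcount)
tilt.py:18: RuntimeWarning: Mean of empty slice.
  print(n,"n",m.sum(),"z@nest %.1f slopes x %.3f y %.3f"%(s[2],s[0],s[1]),"centroid",F[m].mean(0).round(1),"x",F[m][:,0].min().round(1),F[m][:,0].max().round(1),"y",F[m][:,1].min().round(1),F[m][:,1].max().round(1))
  ret = um.true_divide(
Traceback (most recent call last):
  File "tilt.py", line 18, in <module>
    print(n,"n",m.sum(),"z@nest %.1f slopes x %.3f y %.3f"%(s[2],s[0],s[1]),"centroid",F[m].mean(0).round(1),"x",F[m][:,0].min().round(1),F[m][:,0].max().round(1),"y",F[m][:,1].min().round(1),F[m][:,1].max().round(1))
                                                                                                                 ~~~~~~~~~~~~~^^
ValueError: zero-size array to reduction operation minimum which has no identity
```

View pics/t6.png

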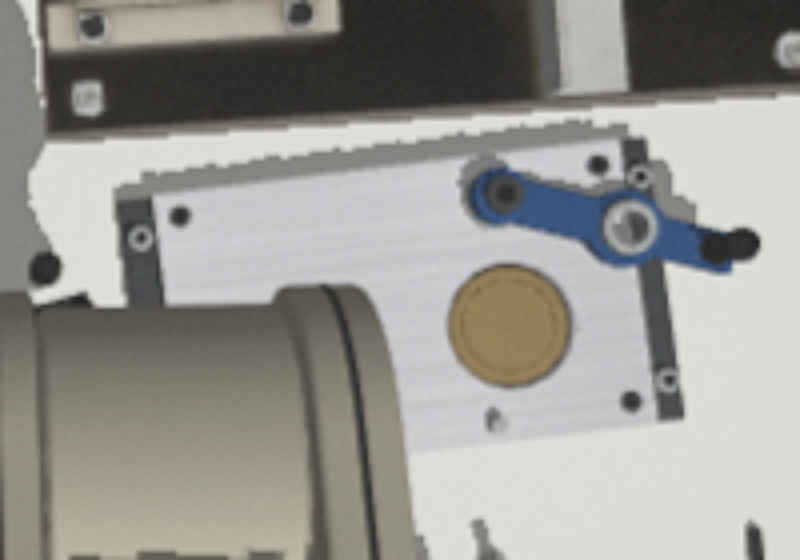

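Viewed from above, the blank is seated flush at (510,325) with no side shadow, and the arm is still open. I'll work out the arm angle and the route to the handle's far side.

```bash
python3 - <<'E'
from st import *
i=manip.camera_info("top");f=lambda u,v:(320+(u+.5)/4-.5,130+(v+.5)/4-.5)
b=w2f(onplane(i,*f(631,228),.0445));pv=w2f(onplane(i,*f(507,193),.047));print(b,pv)
r=b-np.array([48,-50]);th=np.arctan2(-r[1],-r[0]);print(th,np.linalg.norm(r),"blank",w2f(onplane(i,*f(511,325),.026)))
t=np.array([np.sin(th),-np.cos(th)]);pk=np.array([48-105*np.cos(th),-50-105*np.sin(th)]);print(pk,pk+28*t)
togo(pk+28*t,147)
E
```

```text
[  24.41630965 -106.88892959] [ 47.99925669 -49.92557875]
1.1778043428030582 61.583607885611315 blank [-14.3765339  -49.17208851]
[   7.78982765 -146.99557742] [  33.65531496 -157.71829005]
t11.85 fix [-44.6 165. ] z146.8 toolx-fixX 0.147 F [-0.4  0.  -0.8] g-0.00 q [-0.41  0.    0.4   2.03 -0.    1.11  0.25]
tool shift mm [ 30.  330.7  -0.7]
```

>>> {"name": "send_rows", "arguments": {"steps": [[[0.004,0.041,0],-0.13],[[0.008,0.083,0],-0.26],[[0.012,0.124,0],-0.385],[[0.015,0.165,0],-0.515],[[0.019,0.207,0],-0.645],[[0.023,0.248,0],-0.775],[[0.027,0.29,0],-0.9],[[0.03,0.331,0],-1.03]]}}

```text
clock: 12.85
position: [0.5626, -0.3587, 0.1465]
ee_rot: [0.8, 0.601, -0.0, -0.0]
ft_force: [0.7, 0.6, -0.5]
grip_width: 0.001
```

```bash
python3 - <<'E'
from st import *
togo((33.7,-157.7),49)
p,d=manip.camera("wrist");cv2.imwrite("pics/w7.png",p[:,:,::-1])
p,d=manip.camera("scene");cv2.imwrite("pics/s7.png",cv2.resize(p[100:350,290:590],None,fx=2.4,fy=2.4)[:,:,::-1])
E
```

```text
t12.85 fix [  32.2 -164.4] z146.5 toolx-fixX 1.176 F [ 0.7  0.6 -0.5] g0.00 q [ 0.15  0.51  0.49  1.47 -0.25  1.23  1.96]
tool shift mm [ 6.8 -1.2 97.5]
```

View pics/w7.png

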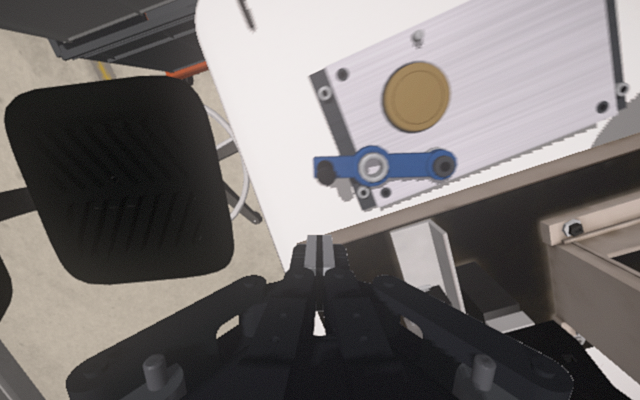

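View pics/s7.png

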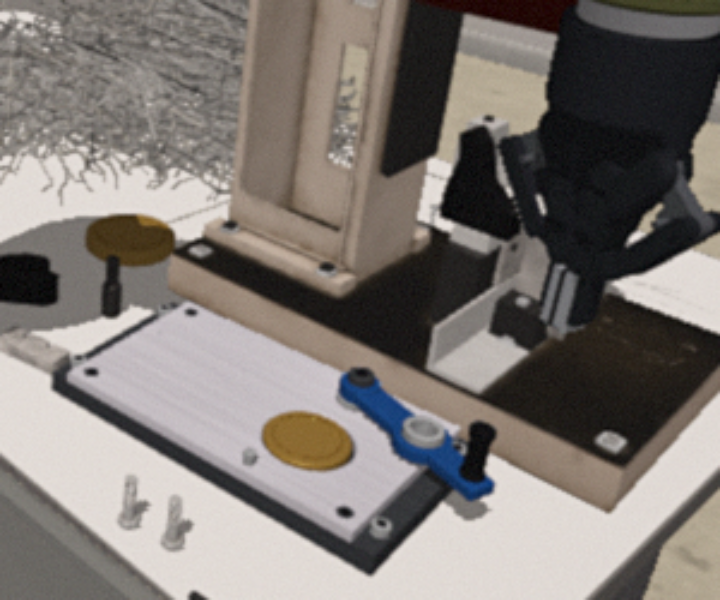

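>>> {"name": "send_rows", "arguments": {"steps": [[[0.004,-0.001,0.02],0],[[0.007,-0.001,0.045],0],[[0.007,-0.001,0.065],0],[[0.007,-0.001,0.08],0],[[0.007,-0.001,0.09],0],[[0.007,-0.001,0.0965],0],[[0.007,-0.001,0.0965],0],[[0.007,-0.001,0.0965],0]]}}

```text
clock: 13.95
position: [0.5636, -0.3507, 0.0509]
ee_rot: [0.801, 0.599, 0.0, 0.0]
ft_force: [0.1, 0.7, 0.2]
grip_width: 0.002
```

```bash
cat > plan.py <<'E'
from st import *
o,R=state();piv=np.array([48,-50.]);import sys
a0,a1,off=map(float,sys.argv[1:4])
for th in np.linspace(a0,a1,9):
    f=piv+105*np.array([-np.cos(th),-np.sin(th)])+off*np.array([np.sin(th),-np.cos(th)]); w=np.append(f2w(f),o['position'][2]); print("%.2f"%th,(R.T@(w-o['position'])*1e3).round(1),"spin",round(a0-th,3))
E
python3 plan.py 1.18 0.5 19
```

```text
t13.95 fix [  34.2 -156.5] z50.9 toolx-fixX 1.171 F [0.1 0.7 0.2] g0.00 q [ 0.16  0.6   0.45  1.56 -0.29  1.05  1.97]
1.18 [-1.3 -8.8 -0. ] spin 0.0
1.09 [ -2.6 -17.8  -0. ] spin 0.085
1.01 [ -3.2 -26.8  -0. ] spin 0.17
0.92 [ -3.  -35.9  -0. ] spin 0.255
0.84 [ -2.  -44.9  -0. ] spin 0.34
0.76 [ -0.2 -53.8  -0. ] spin 0.425
0.67 [  2.3 -62.5  -0.1] spin 0.51
0.58 [  5.5 -71.   -0.1] spin 0.595
0.50 [  9.4 -79.1  -0.1] spin 0.68
```

>>> {"name": "send_rows", "arguments": {"steps": [[[-0.001,-0.009,0],0.03],[[-0.0025,-0.018,0],0.085],[[-0.003,-0.027,0],0.17],[[-0.003,-0.036,0],0.255],[[-0.002,-0.045,0],0.34],[[0.0,-0.054,0],0.425],[[0.0025,-0.0625,0],0.51],[[0.0055,-0.071,0],0.595]]}}

```text
clock: 14.95
position: [0.4963, -0.325, 0.0507]
ee_rot: [0.942, 0.336, 0.0, 0.0]
ft_force: [0.3, 0.5, -0.8]
grip_width: -0.003
```

```bash
python3 plan.py 0.585 0.04 19;python3 - <<'E'
from st import *
p,d=manip.camera("scene");cv2.imwrite("pics/s8.png",cv2.resize(p[200:350,290:510],None,fx=3.6,fy=3.6)[:,:,::-1])
E
```

```text
t14.95 fix [ -29.8 -123.4] z50.7 toolx-fixX 0.572 F [ 0.3  0.5 -0.8] g-0.00 q [ 0.02  0.48  0.6   1.77 -0.32  0.99  1.43]
0.58 [0.5 0.7 0. ] spin 0.0
0.52 [-0.7 -6.4 -0. ] spin 0.068
0.45 [ -1.3 -13.7  -0. ] spin 0.136
0.38 [ -1.5 -20.9  -0. ] spin 0.204
0.31 [ -1.2 -28.2  -0. ] spin 0.272
0.24 [ -0.3 -35.4  -0. ] spin 0.341
0.18 [  1.  -42.6  -0. ] spin 0.409
0.11 [  2.8 -49.6  -0. ] spin 0.477
0.04 [  5.1 -56.5  -0. ] spin 0.545
```

View pics/s8.png

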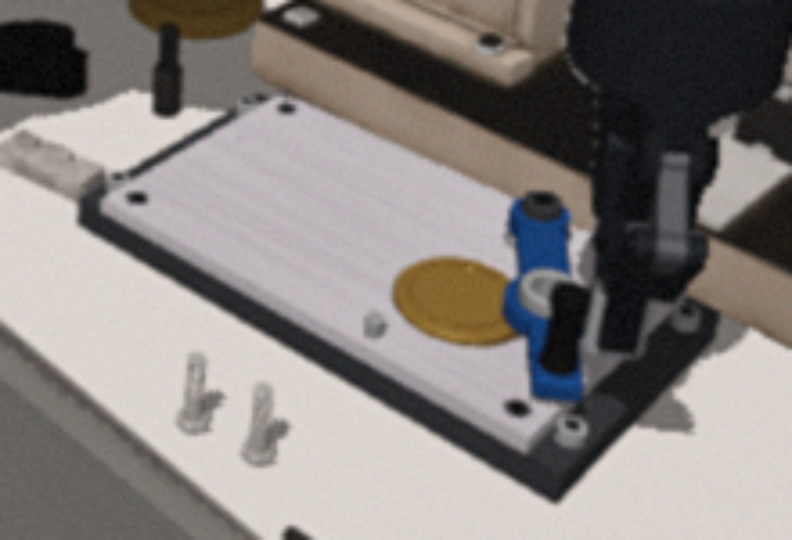

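The arm follows the fingers and is starting to pass over the seated blank. I continue to about 0.1 rad.

>>> {"name": "send_rows", "arguments": {"steps": [[[-0.0005,-0.006,0],0.065],[[-0.001,-0.0125,0],0.13],[[-0.0015,-0.019,0],0.19],[[-0.001,-0.026,0],0.255],[[-0.0005,-0.033,0],0.32],[[0.0005,-0.039,0],0.38],[[0.0015,-0.045,0],0.43],[[0.003,-0.05,0],0.48]]}}

```text
clock: 16.0
position: [0.467, -0.2847, 0.0506]
ee_rot: [0.995, 0.104, 0.0, 0.0]
ft_force: [-0.3, -2.0, 0.1]
grip_width: 0.0
```

```bash
python3 plan.py 0.09 -0.03 19;python3 - <<'E'
from st import *
p,d=manip.camera("scene");cv2.imwrite("pics/s9.png",cv2.resize(p[200:350,290:510],None,fx=3.6,fy=3.6)[:,:,::-1])
E
```

```text
t16.00 fix [-54.4 -80. ] z50.6 toolx-fixX 0.094 F [-0.3 -2.   0.1] g0.00 q [-0.14  0.41  0.72  1.89 -0.33  0.96  0.94]
0.09 [-0.3 -1.7 -0. ] spin 0.0
0.07 [-0.6 -3.3 -0. ] spin 0.015
0.06 [-0.8 -4.9 -0. ] spin 0.03
0.04 [-1.  -6.5 -0. ] spin 0.045
0.03 [-1.2 -8.1 -0. ] spin 0.06
0.01 [-1.4 -9.6 -0. ] spin 0.075
0.00 [ -1.6 -11.2  -0. ] spin 0.09
-0.01 [ -1.7 -12.8  -0. ] spin 0.105
-0.03 [ -1.8 -14.4  -0. ] spin 0.12
```

View pics/s9.png

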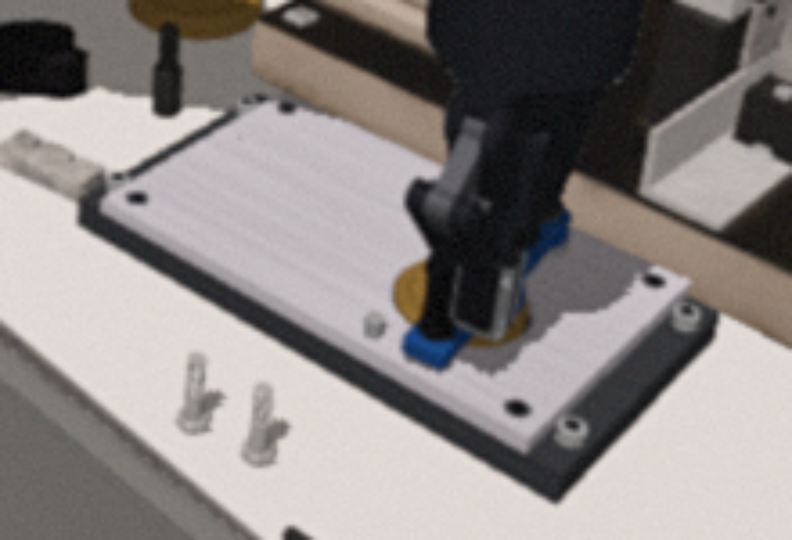

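The arm is near 0.08 rad with a gap left to the pin. I close it slowly, watching the force.

>>> {"name": "send_rows", "arguments": {"steps": [[[-0.0005,-0.002,0],0.01],[[-0.0005,-0.004,0],0.02],[[-0.001,-0.0055,0],0.035],[[-0.001,-0.007,0],0.05],[[-0.0015,-0.0085,0],0.06],[[-0.0015,-0.0095,0],0.075],[[-0.0015,-0.0105,0],0.085],[[-0.0015,-0.0105,0],0.09]]}}

```text
clock: 17.05
position: [0.4636, -0.2744, 0.0502]
ee_rot: [0.998, 0.059, -0.0, -0.0]
ft_force: [-1.4, 0.4, 0.1]
grip_width: 0.001
```

```bash
python3 -c "
from st import *
state()
p,d=manip.camera('scene');cv2.imwrite('pics/s10.png',cv2.resize(p[250:320,360:460],None,fx=7,fy=7,interpolation=cv2.INTER_CUBIC)[:,:,::-1])
state()"
```

```text
t17.05 fix [-56.6 -69.5] z50.2 toolx-fixX 0.006 F [-1.4  0.4  0.1] g0.00 q [-0.18  0.4   0.75  1.91 -0.33  0.95  0.84]
t17.10 fix [-56.5 -69.5] z50.2 toolx-fixX 0.006 F [-0.8  0.6  0.2] g0.00 q [-0.18  0.4   0.75  1.91 -0.33  0.95  0.84]
```

View pics/s10.png

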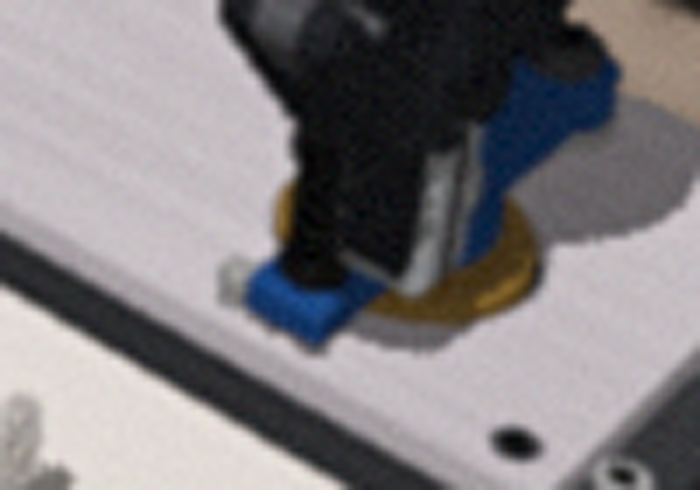

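>>> {"name": "send_rows", "arguments": {"steps": [[[0,-0.0003,0],0],[[0,-0.0006,0],0],[[0,-0.0009,0],0],[[0,-0.0012,0],0],[[0,-0.0015,0],0],[[0,-0.0018,0],0],[[0,-0.002,0],0],[[0,-0.002,0],0]]}}

```text
clock: 18.1
position: [0.4635, -0.2735, 0.0504]
ee_rot: [0.998, 0.059, 0.0, 0.001]
ft_force: [1.7, -6.2, -3.8]
grip_width: -0.002
```

```bash
python3 -c "
from st import *
state()"
```

```text
t18.10 fix [-56.6 -68.5] z50.4 toolx-fixX 0.005 F [ 1.7 -6.2 -3.8] g-0.00 q [-0.18  0.4   0.75  1.92 -0.33  0.95  0.84]
```

The force has risen to about 6 N and motion has stalled, so the arm is on its stop. One more small push to confirm, then I retreat.

>>> {"name": "send_rows", "arguments": {"steps": [[[0,-0.0005,0],0],[[0,-0.001,0],0],[[0,-0.0012,0],0],[[0,-0.0015,0],0],[[0,-0.0015,0],0],[[0,-0.0015,0],0],[[0,-0.0015,0],0],[[0,-0.0015,0],0]]}}

```text
clock: 19.1
position: [0.4635, -0.2734, 0.0506]
ee_rot: [0.998, 0.059, 0.001, 0.002]
ft_force: [3.5, -10.9, -7.4]
grip_width: -0.002
```

```bash
python3 -c "
from st import *
state()"
```

```text
t19.10 fix [-56.6 -68.5] z50.6 toolx-fixX 0.005 F [  3.5 -10.9  -7.4] g-0.00 q [-0.19  0.4   0.75  1.92 -0.33  0.95  0.84]
```

>>> {"name": "send_rows", "arguments": {"steps": [[[0,0.001,0],0],[[0,0.004,0],0],[[0,0.01,0],0],[[0,0.02,0],0],[[0,0.03,-0.03],0],[[0,0.04,-0.07],0],[[0,0.05,-0.11],0],[[0,0.06,-0.15],0]]}}

```text
clock: 20.1
position: [0.4702, -0.3314, 0.2017]
ee_rot: [0.998, 0.059, 0.0, -0.0]
ft_force: [0.1, 0.1, -0.3]
grip_width: -0.0
```

```bash
python3 - <<'E'
from st import *
o,R=state()
i=manip.camera_info("wrist");T=np.eye(4);T[:3,:3]=R;T[:3,3]=o['position'];T=T@i["T_tool_cam"]
p,d=manip.camera("wrist");cv2.imwrite("pics/w11.png",p[:,:,::-1]);np.savez("w11.npz",p=p,d=d,T=T)
p,d=manip.camera("scene");cv2.imwrite("pics/s11.png",cv2.resize(p[230:330,350:480],None,fx=5.5,fy=5.5,interpolation=cv2.INTER_CUBIC)[:,:,::-1])
p,d=manip.camera("top");cv2.imwrite("pics/t11.png",cv2.resize(p[140:270,330:520],None,fx=4,fy=4)[:,:,::-1])
E
```

```text
t20.10 fix [ -56.5 -126.9] z201.7 toolx-fixX 0.006 F [ 0.1  0.1 -0.3] g-0.00 q [-0.15  0.3   0.83  1.67 -0.23  1.27  0.85]
```

View pics/w11.png

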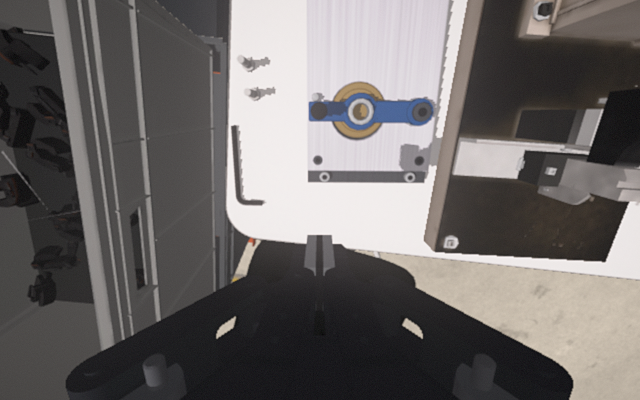

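View pics/s11.png

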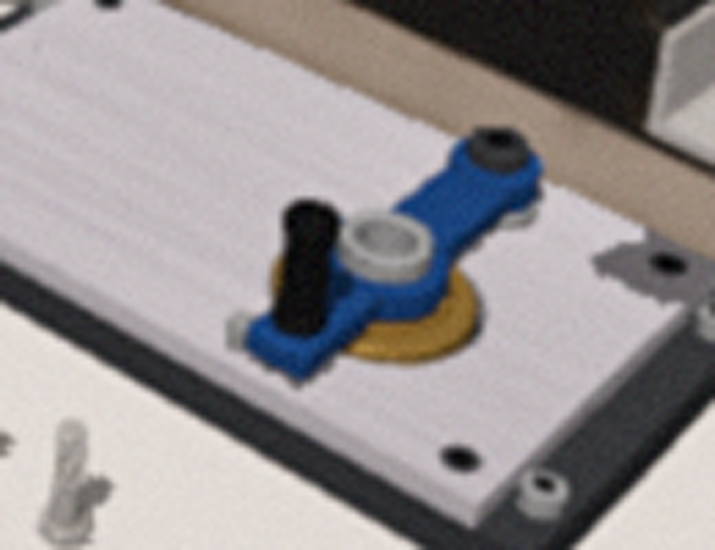

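View pics/t11.png

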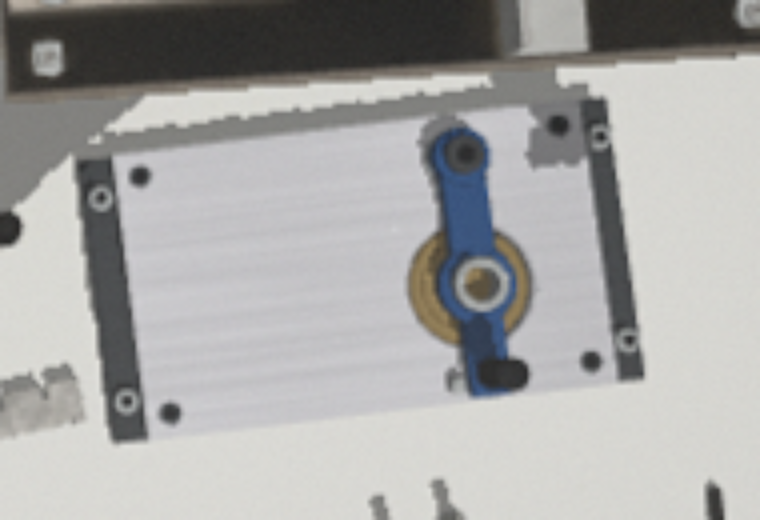

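The arm lies against the pin at (240,330) in the scene crop, with the blank centred under the bush. A numeric check of the angle comes before hand-in.

```bash
python3 - <<'E'
from st import *
i=manip.camera_info("top");f=lambda u,v:(330+(u+.5)/4-.5,140+(v+.5)/4-.5)
for b in [w2f(onplane(i,*f(481,284),.0445)), w2f(onplane(i,*f(490,373),.0745-.018))]:
    r=b-np.array([48,-50]);print(b,np.arctan2(-r[1],-r[0]),np.linalg.norm(r))
print("blank",w2f(onplane(i,*f(470,288),.026)))
z=np.load("w11.npz");w=manip.camera_info("wrist")
for u,v,h in[(361,111.5,.0445),(422,111,.047)]:print(w2f(onplane(w,u,v,h,z['T'])))
# arm height/angle seen vs predicted at theta 0
print(w2pix(w,np.append(f2w((-14,-50)),.0445),z['T']),w2pix(w,np.append(f2w((48,-50)),.047),z['T']),w2pix(w,np.append(f2w((-57,-50)),.0745),z['T']))
a=np.load("top0.npz")['p'];c=manip.camera("top")[0];print("left region diff",np.abs(a[160:250,270:348].astype(int)-c[160:250,270:348]).mean())
cv2.imwrite("pics/cmp.png",np.vstack([cv2.resize(q[160:260,260:360],None,fx=3,fy=3) for q in(a,c)])[:,:,::-1])
E
```

```text
[-14.47006142 -48.76879147] -0.019706226131416444 62.482193048443825
[-56.16086427 -43.86117762] -0.05886788255654787 104.34160620825055
blank [-15.7580155 -48.4941707]
[-13.30224931 -49.87282159]
[ 48.37997799 -49.08648599]
(np.float64(360.3144473277398), np.float64(111.62593401546407)) (np.float64(421.5280945274381), np.float64(111.93745114278417)) (np.float64(318.37560084098146), np.float64(111.01631971648789))
left region diff 45.84506172839506
```

View pics/cmp.png

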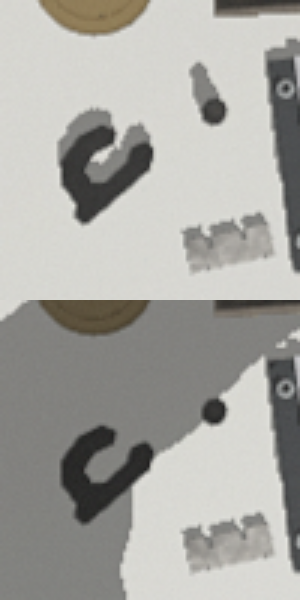

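Arm angle is 0 within measurement error: bush at (361,111.5) against a predicted (360.3,111.6). Clip, punch and gauge block haven't moved. Handing in.

```bash
python3 -c "
from h import *
print(manip.get_obs()['clock'],manip.hand_in())"
```

```text
the job is handed in; nothing more can be done
20.3 None
```

The fixture is loaded and handed in at 20.3 s: I swung the arm open to about 1.18 rad, slid the blank into the nest, and swung the arm back against its stop pin. The robot was clear of everything at hand-in.

- **Blank:** It first hung tilted (0.13 rad) with its rear edge on the nest rim. A further 3 mm push dropped it in, and it then measured flat (slope 0.006) and centred within about 1 mm of the nest.
- **Arm:** It stalled on the pin at about 11 N sideways and still lies against it after release. Its bush lies within 1 px of where the closed position puts it in the wrist view.
- **Punch, gauge block and clip:** They look the same in the before and after top views.

**Checks that failed or disagreed:**
- A flatness check after I backed off crashed, because the robot hid the blank from the camera. The flatness figure is therefore from before I backed off; later pictures show the blank seated.
- My numeric before/after image comparison was spoiled by the robot's shadow, so I compared those views by eye.
- Rough readings of the closed arm from the top camera came out at -0.02 and -0.06 rad. I put that down to pixel-reading error, since the pin blocks the arm from closing past 0.

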